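# Swing the settling-column stand to its middle notch and pin it

### The arm

A 6-joint arm with a two-finger parallel gripper is mounted at the origin on the work surface. World frame = base frame: x ahead of the robot, y to its left, z up, the work surface at z = 0. Lengths are in m, angles in degrees, forces in N, time in s.
With the tool pointing down it reaches from about 0.375 to 0.9 m from the base axis. Payload 3.1 kg.
Tool frame: the origin (TCP) lies at the very end of the fingers, on their centre line; the grasp point (between the pads) lies behind it (bot.grip_depth is the z of the grasp point in the tool frame, in m); z points along the fingers, y is the direction in which the jaws open and shut (so a half turn about z gives the same grasp; the last joint's range is limited). The gripper opens to 87 mm and grips with 3 to 60 N. Pads are 19 mm wide; open, the fingers measure 117 mm over their backs; the gripper's body (75 mm by 190 mm) begins 51 mm behind the grasp point.
Start: joints at [54.402, 30.224, 82.088, -0, 67.689, -10.227], TCP at [0.268, 0.565, 0.223] pointing down, gripper open.
Joint ranges: [-176.69, 176.69], [-43.24, 126.21], [12.49, 139.97], [-82, 262], [0, 151.66], [-163.58, 163.58]. Speed limits (degrees/s): [159.86, 159.86, 180, 180, 180, 180].

### API

Orientations are given as a 3x3 rotation matrix whose columns are the frame's x, y, z axes.
In Python, from rig import bot, vision gives the robot as it stands. The module is installed in compiled form; this text tells all that it offers.
- The arm moves only by the shell command python3 -m jog 'ROWS'. ROWS is JSON, a list of rows, each a list of 3 entries, a list of its own where there are three numbers: the shift along the tool's x, y, z in mm, then the turn, a rotation vector about the tool's x, y, z in degrees, then the closure, from 0 (fully open) to 1 (shut). In form: [[[dx, dy, dz], [wx, wy, wz], fingers], ...]. A call has 1 to 12 rows; each row is the pose to reach, as a shift and turn from the pose commanded when the call began, along the tool's axes at that moment; what a row does not reach only later rows make up. A row lasts 1/12 s, in which the tool goes at most 41.7 mm and 7.16 degrees, less where a joint would pass 70% of its speed; a pose out of reach is approached as far as the arm can. A call with a gripper value outside its range is refused whole. The fingers move at their own pace and stop on an object; the grip force is fixed at half the most. Time passes only in rows, so rows that repeat a pose let the fingers close. It gives the time, the measured TCP pose, the force and the opening at its end, in the units of the state.
- bot.read_state(): the state, without advancing time (a new reading comes with each control period).
- vision.capture(name): name is "side" or "top" or "wrist"; returns the picture (420x560x3 uint8, red, green, blue); there is no depth.
- vision.camera_info(name): a dict with "intrinsics" (3x3 intrinsics, pixels), "dist" ([k1, k2, p1, p2, k3] as OpenCV has them; the pictures are not rectified), "camera_from_world" (4x4, takes a point from world to camera coordinates); the wrist camera has in their place "mount" (4x4, takes a point from camera to tool coordinates, whose origin is the TCP and whose axes are the flange's). Camera axes: x right, y up, looking along -z (the intrinsics and any distortion apply to the point x, -y, -z); pixel columns grow to the right and rows downward; lengths in m; the calibration is good to about 2 mm. A picture is of the moment at which its call begins: read the wrist's pose just before it. camera_info takes no time and is no camera call.
- bot.hand_in(): hands the job in, once; it reports no verdict.
The state is a dict: "time_s": time; "joint_positions": joint angles; "qvel": joint speeds; "tau": joint torques, N m; "position": TCP position; "tcp_rot": TCP orientation; "force": force on the tool from outside, world axes, zero at the start; "moment": the same for the moment, N m; "opening": opening from 0.0 (shut) to 1.0 (fully open).
Only numpy, scipy, OpenCV 4.12 (cv2) and the standard library are available. Lean on these libraries where they do the work, as an engineer would, in place of code of your own. Each camera call takes 0.05 s, during which the arm holds its last target. There are 200 camera calls.

### The job

Swing the settling column's cradle up by its handle bar to the middle of its three notches (about 40 degrees of tilt) and lock it there with the round-headed thin pin from the pin rest: the pin goes down through the guide block and must be fully home, its collar on the block, with its foot in that notch. The notched plate is clamped on a little out of true, so find the notch by feel: the pin stands on the rim until the notch comes under it. Leave the square-headed pin in its rest and all the bottles and glassware standing where they are, then let go of everything.

Things in the scene. Friction and masses are not known exactly. Their poses are not given: they have to be found in the camera images.
- stand: Fixed tilting stand; place and yaw vary. Origin: underside, midway between the cheek plates; x level, away from handle, y along the trunnion axis to the index-plate side, z up. Axis 125 mm above the bench. Base 220 x 250 mm; cheeks at y = -75 (147 mm high) and +75 (199 mm). Steel index plate at y = +95 mm: radius 70, 18 thick, turns with the cradle; its rim has three radial notches 14.5 wide, 14 deep.
- guide (a point): Mouth centre of the guide bore, z up: aluminium block 56 x 50 x 28 mm on the left cheek, at x = 0, y = +95 mm of the stand, top 227 mm above the bench, 102 over the trunnion axis. Bore 13.5 mm, vertical, through, 4 mm chamfer. The plate's rim passes 4 mm below the block: a pin let down stands on it, collar 11 mm above the block, and drops home by its weight when a notch comes under it.
- cradle (a joint): Tilt of the cradle, rad: 0 level, positive = handle end raised; stops at -0.3 and 1.2. Stiff: stays where left, 2 to 5 N at the handle moves it (more if the hand strays off the arc). Notches come under the bore at 0.349, 0.698, 1.047 (20, 40, 60 degrees) give or take 0.085, the plate's unknown error, the same for all three: swing slowly with the pin standing on the rim; a dropped pin stops the cradle, with 2 to 4 degrees of play.
- handle (a point): Middle of the handle bar at the cradle end nearest the robot: steel, 14 mm thick, along the trunnion axis, 112 mm clear between its side arms. From the axis, midway between the cheeks: x = -160, z = +22 mm with the cradle level (radius 161.5). Axes: the cradle's, x along the column, y along the bar. The column's end cap begins 65 mm behind it. Grip it from above, fingers across; it turns in the grip.
- lock_pin: The lock pin: steel, about 110 g, 83 mm long, ROUND head. Origin: centre of the foot; z up to the head. Shank 12 mm thick, 43 long, foot chamfered 1.5 mm; collar 27 mm wide from 43 to 47; head 22 mm wide from 47 to 83. Starts upright in either hole of the pin rest, hanging loosely by its collar, 52 mm above the bench. Fully home, its origin is 43 mm below guide.
- wide_pin: The other pin, not to be used: the same lengths, but a SQUARE head of 22 mm and a shank of 18 mm, which does not enter the guide bore. Stands in the other hole of the pin rest, 74 mm from the lock pin. Origin: centre of the foot, z up.
- rest: Pin rest: grey plastic block fixed on the bench, 58 x 140 x 52 mm, two 20 mm holes at y = -37 and +37 mm. Origin: centre of its underside; x across, y along the row of holes, z up.
- wash_bottle: White wash bottle, 72 mm in diameter, 180 mm tall with a bent spout up to 230 mm. Origin: centre of its underside.
- flask: Conical glass flask, 82 mm wide, 118 mm tall. Origin: centre of its underside.
- amber_bottle: Amber reagent bottle, 64 mm in diameter, 150 mm tall. Origin: centre of its underside.
- sample_cup: White lidded sample cup, 72 mm wide, 101 mm tall. Origin: centre of its underside.
- cylinder: Glass measuring cylinder on a 68 mm wide foot, 182 mm tall. Origin: centre of its underside.
- vial_a: Small capped vial, 28 mm in diameter, 54 mm tall. Origin: centre of its underside.
- vial_b: Small capped vial like the other one. Origin: centre of its underside.
Not all that is in view belongs to the job. Leave any pink, red or yellow look-alike of the wash_bottle alone.

How it is judged:
By the outcome, as a careful person would: the job done as asked, in the order asked, and still so for the second after the job is handed in, with the robot touching nothing.
It also fails if it takes over 61 s, if anything falls off the work surface, if the arm or the gripper's body presses on something with over 40 N, if the wrist force passes 120 N, or if a joint passes its speed limit or range.

## Working session

There is one attempt and no reset: what is moved stays moved. The work goes in short steps, Python scripts to look and compute and a shell command to move; the robot and the scene stay as the last step left them, time stands still between calls to the robot, and variables do not carry over. Pictures are saved under pics/ and viewed, about 8 in all and at most 12, crops included, and the job is handed in when it is done.

```bash
mkdir -p pics; python3 - <<'E'
from rig import bot, vision
import cv2,numpy as np
s=bot.read_state(); print(s); print(bot.grip_depth)
for n in ("side","top"):
    im=vision.capture(n); cv2.imwrite(f"pics/{n}0.png",im[:,:,::-1])
    i=vision.camera_info(n); print(n,{k:np.round(v,4).tolist() for k,v in i.items()})
i=vision.camera_info("wrist");print({k:np.round(v,4).tolist() for k,v in i.items()})
E
```

```text
{'time_s': 0.0, 'joint_positions': array([ 5.44029158e+01,  3.02798954e+01,  8.21550178e+01,  1.72797434e-03,
        6.76876624e+01, -1.02283419e+01]), 'qvel': array([ 0.03683419,  0.02883645, -0.05892343,  0.01180903,  0.04060181,
       -0.00979543]), 'tau': array([ 6.97074320e-04, -4.40037274e+01, -1.76597339e+01,  6.34125411e-02,
        5.82309254e-02, -1.99384071e-04]), 'position': array([0.26733152, 0.56415442, 0.22156925]), 'tcp_rot': array([[-9.03563987e-01,  4.28451297e-01, -1.26796048e-03],
       [ 4.28452979e-01,  9.03562435e-01, -1.72332610e-03],
       [ 4.07320152e-04, -2.10039685e-03, -9.99997711e-01]]), 'force': array([-0.52099619, -0.66300393,  0.20212497]), 'moment': array([ 0.03911932, -0.0003157 ,  0.02650705]), 'opening': 1.0007740596324786}
-0.0187
side {'intrinsics': [[482.1604, 0.0, 283.7578], [0.0, 482.1604, 202.3099], [0.0, 0.0, 1.0]], 'dist': [0.0487, 0.0, 0.0, 0.0, 0.0], 'camera_from_world': [[0.8018, -0.5976, -0.0044, -0.3708], [0.3425, 0.4535, 0.8228, -0.3045], [-0.4898, -0.6612, 0.5683, -1.1556], [0.0, 0.0, 0.0, 1.0]]}
top {'intrinsics': [[544.1347, 0.0, 275.8032], [0.0, 544.1347, 210.748], [0.0, 0.0, 1.0]], 'dist': [-0.1698, 0.0, 0.0, 0.0, 0.0], 'camera_from_world': [[-0.0021, -1.0, 0.0001, 0.0349], [0.9874, -0.002, 0.1581, -0.5345], [-0.1581, 0.0004, 0.9874, -1.495], [0.0, 0.0, 0.0, 1.0]]}
{'intrinsics': [[356.6205, 0.0, 280.9338], [0.0, 356.6205, 206.1169], [0.0, 0.0, 1.0]], 'dist': [-0.0561, 0.0, 0.0, 0.0, 0.0], 'mount': [[0.0002, 0.9655, 0.2604, 0.0711], [1.0, -0.0001, -0.0005, 0.0007], [-0.0005, 0.2604, -0.9655, -0.1626], [0.0, 0.0, 0.0, 1.0]]}
```

View pics/side0.png

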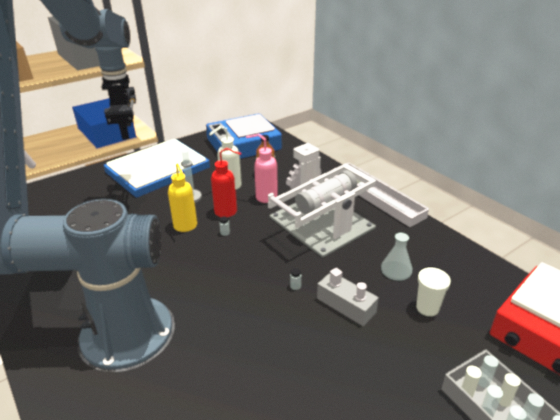

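View pics/top0.png

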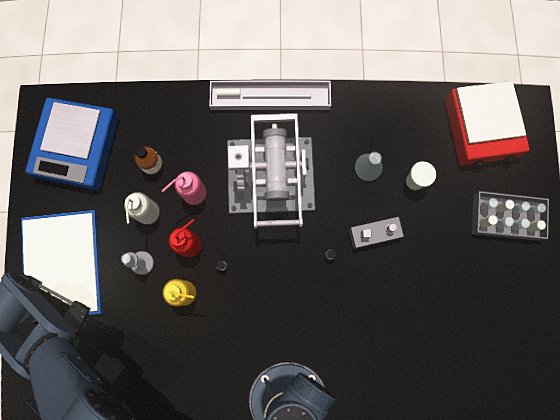

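The top view shows the guide block at about (239,157), the handle bar at about (276,225), and two pins in the rest at (367,234) and (391,228). I'll enlarge these to tell the pins apart.

```bash
cat > h.py <<'E'
from rig import bot, vision
import cv2,numpy as np
def pix2ray(n,uv):
    i=vision.camera_info(n); K=np.array(i["intrinsics"]);d=np.array(i["dist"]);
    p=cv2.undistortPoints(np.array([[uv]],float),K,d)[0,0]
    if n=="wrist":
        s=bot.read_state(); T=np.eye(4);T[:3,:3]=s["tcp_rot"];T[:3,3]=s["position"]
        W=T@np.array(i["mount"])
    else: W=np.linalg.inv(np.array(i["camera_from_world"]))
    r=W[:3,:3]@np.array([p[0],-p[1],-1]); return W[:3,3],r/np.linalg.norm(r)
def onz(n,uv,z):
    o,r=pix2ray(n,uv); return o+r*(z-o[2])/r[2]
def proj(n,P):
    i=vision.camera_info(n)
    if n=="wrist":
        s=bot.read_state(); T=np.eye(4);T[:3,:3]=s["tcp_rot"];T[:3,3]=s["position"]
        C=np.linalg.inv(T@np.array(i["mount"]))
    else: C=np.array(i["camera_from_world"])
    q=C[:3,:3]@np.array(P)+C[:3,3]
    return cv2.projectPoints(np.array([[q[0],-q[1],-q[2]]]),np.zeros(3),np.zeros(3),np.array(i["intrinsics"]),np.array(i["dist"]))[0][0,0]
E
python3 - <<'E'
import cv2,numpy as np
t=cv2.imread("pics/top0.png");s=cv2.imread("pics/side0.png")
f=lambda im,x,y,w,h,W,H:cv2.resize(im[y:y+h,x:x+w],(W,H),interpolation=cv2.INTER_CUBIC)
a=f(t,345,210,65,45,390,270);b=f(s,312,262,70,60,350,300)
c=f(t,220,105,105,130,420,520)
L=np.zeros((580,390,3),np.uint8);L[:270]=a;L[275:575,:350]=b
R=np.zeros((580,410,3),np.uint8);R[:520]=c[:,:410]
cv2.imwrite("pics/c1.png",np.hstack([L,R]))
E
```

```text
(no output)
```

View pics/c1.png

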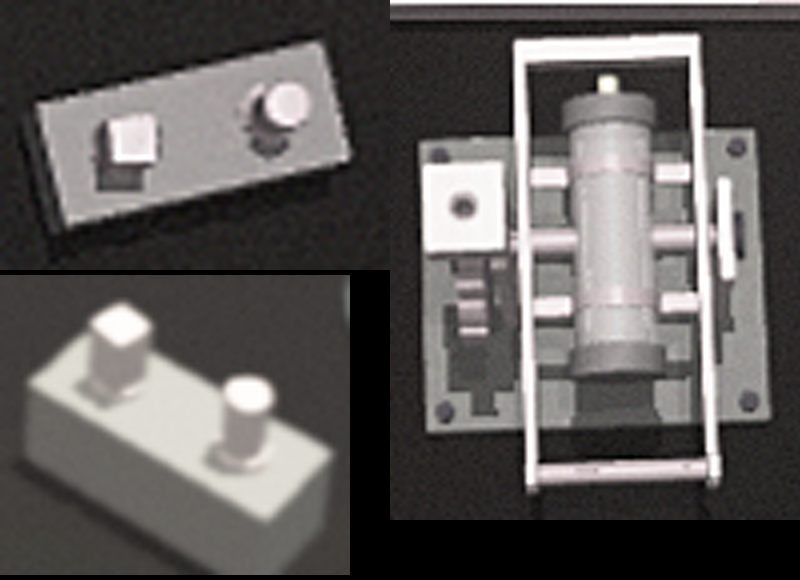

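Candidate pins in the top view are (367,233), which has a square head, and (393,227), which has a round head. The crops of both views confirm that the right-hand one is the round lock pin. The bore is at about (238,156.5) and the handle bar runs from about (255,223) to (301,222). Next I'll work out their positions.

```bash
python3 - <<'E'
from h import *
np.set_printoptions(precision=4,suppress=True)
t=cv2.imread("pics/top0.png",0);s=cv2.imread("pics/side0.png",0)
# bore: dark centroid in block top
c=t[150:164,232:246].astype(float);m=np.clip(200-c,0,None);yy,xx=np.mgrid[150:164,232:246]
b=[(m*xx).sum()/m.sum(),(m*yy).sum()/m.sum()];print("bore",b,onz("top",b,.227))
g=np.array(onz("top",b,.227))
# block top contour
for nm,im,win,th in(("top",t,(225,140,25,35),235),):
    x,y,w,h=win;_,bw=cv2.threshold(im[y:y+h,x:x+w],th,255,0)
    cs=max(cv2.findContours(bw,0,2)[0],key=cv2.contourArea);r=cv2.minAreaRect(cs);print("block",r,onz("top",(r[0][0]+x,r[0][1]+y),.227))
# pin heads
x,y,w,h=384,218,18,18;bw=(t[y:y+h,x:x+w]>190).astype(np.uint8);
cs=max(cv2.findContours(bw,0,2)[0],key=cv2.contourArea);r=cv2.minEnclosingCircle(cs);print("pin",r,onz("top",(r[0][0]+x,r[0][1]+y),.092))
x,y,w,h=350,278,22,16;bw=(s[y:y+h,x:x+w]>225).astype(np.uint8);
cs=max(cv2.findContours(bw,0,2)[0],key=cv2.contourArea);r=cv2.fitEllipse(cs);print("pin side",r,onz("side",(r[0][0]+x,r[0][1]+y),.092))
cor=[(6,44),(53.5,40/6+1),]
R=[onz("top",(345+u/6,210+v/6),.052)for u,v in((37,103),(322,40),(350,158),(70,226))];print("rest",R,np.mean(R,0))
d=R[0]-R[1]+R[3]-R[2];print("rest row yaw",np.degrees(np.arctan2(d[1],d[0])))
B=[onz("top",(220+(u-390)/4,105+v/4),.012) for u,v in((441,157),(735,147),(445,412),(750,400))]
d=B[0]-B[1]+B[2]-B[3];yaw=np.arctan2(d[1],d[0])-np.pi/2;print("yaw",np.degrees(yaw),np.mean(B,0))
Rz=np.array([[np.cos(yaw),-np.sin(yaw)],[np.sin(yaw),np.cos(yaw)]])
o=g[:2]-Rz@[0,.095];print("stand",o)
for ti in(0,-.1,-.2,.1):
    px=-.160*np.cos(ti)+.022*np.sin(ti);pz=.125+.022*np.cos(ti)+.16*np.sin(ti)
    P=np.r_[o+Rz@[px,0],pz];print(ti,P,proj("top",P),proj("side",P))
E
```

```text
bore [np.float64(237.86654804270464), np.float64(156.25489323843416)] [0.6448 0.1295 0.227 ]
block ((12.5, 16.0), (20.0, 19.0), 90.0) [0.6455 0.1305 0.227 ]
pin ((8.5, 9.0), 3.5000998973846436) [ 0.4809 -0.2862  0.092 ]
pin side ((11.228546142578125, 7.358853340148926), (5.464797019958496, 7.977047443389893), 98.8779067993164) [ 0.4764 -0.2892  0.092 ]
rest [array([ 0.486 , -0.1774,  0.052 ]), array([ 0.5154, -0.3136,  0.052 ]), array([ 0.4594, -0.325 ,  0.052 ]), array([ 0.4283, -0.1916,  0.052 ])] [ 0.4723 -0.2519  0.052 ]
rest row yaw 102.65230037252742
yaw 2.02204349988348 [0.647  0.0485 0.012 ]
stand [0.6482 0.0346]
0 [0.4883 0.0289 0.147 ] [277.6924 221.8796] [284.7416 203.461 ]
-0.1 [0.4869 0.0289 0.1309] [277.691  223.2373] [284.3682 208.4002]
-0.2 [0.4871 0.0289 0.1148] [277.6668 223.9727] [284.4494 213.0814]
0.1 [0.4913 0.029  0.1629] [277.6702 219.8941] [285.5737 198.3189]
```

```bash
python3 - <<'E'
import cv2
s=cv2.imread("pics/side0.png");cv2.imwrite("pics/c2.png",cv2.resize(s[140:260,255:385],(650,600),interpolation=cv2.INTER_CUBIC))
E
```

```text
(no output)
```

View pics/c2.png

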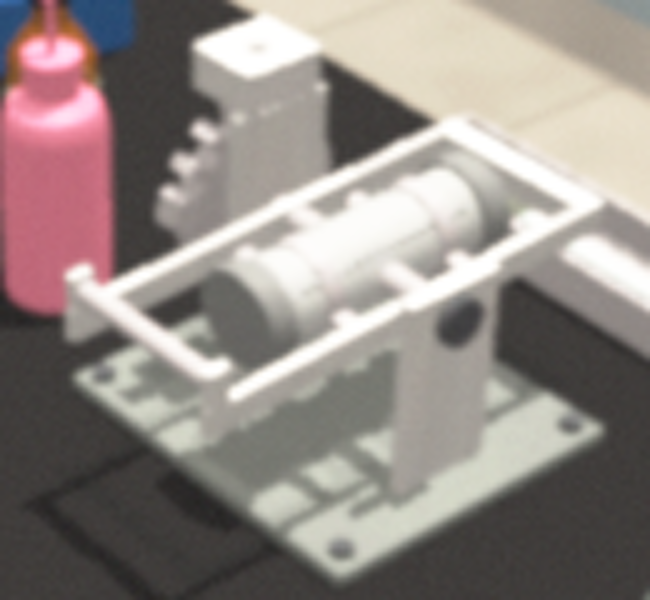

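```bash
cat >> h.py <<'E'
from scipy.spatial.transform import Rotation as Ro
def go(P,yaw):  # yaw: world angle of tool y (deg), tool pointing down
    s=bot.read_state();R=s["tcp_rot"];a=np.radians(yaw)
    y=np.array([np.cos(a),np.sin(a),0]);z=np.array([0,0,-1.]);T=np.c_[np.cross(y,z),y,z]
    if np.dot(T[:,0],R[:,0])<-.3: print("flip?")
    print("shift",np.round(R.T@(np.array(P)-s["position"])*1e3,1),"turn",np.round(Ro.from_matrix(R.T@T).as_rotvec(degrees=True),1))
E
python3 -c "
from h import *
go([.3,.52,.34],64.6);go([.488,.029,.34],2);go([.488,.029,.19],2)"
```

```text
shift [ -48.4  -26.2 -118.3] turn [-0.1 -0.   0. ]
shift [-428.6 -389.3 -117.7] turn [-0.1  0.  62.6]
shift [-428.7 -389.    32.3] turn [-0.1  0.  62.6]
```

```bash
python3 -m jog '[[[0,0,-40],[0,0,0],0],[[-20,-15,-80],[0,0,0],0],[[-48,-26,-118],[0,0,0],0],[[-429,-389,-118],[0,0,62.6],0],[[-429,-389,-118],[0,0,62.6],0],[[-429,-389,-118],[0,0,62.6],0],[[-429,-389,-118],[0,0,62.6],0],[[-429,-389,-118],[0,0,62.6],0],[[-429,-389,-118],[0,0,62.6],0],[[-429,-389,-118],[0,0,62.6],0],[[-429,-389,-118],[0,0,62.6],0],[[-429,-389,-118],[0,0,62.6],0]]'
python3 -c "
from h import *
go([.488,.029,.34],2);go([.488,.029,.21],2);print(bot.read_state()['joint_positions'])"
```

```text
time_s: 1.1
position: [0.4311, 0.175, 0.3375]
tcp_rot: [[-0.03, 1.0, -0.0], [1.0, 0.03, 0.0], [0.0, -0.0, -1.0]]
force: [0.1, 0.1, -0.8]
opening: 1.002
shift [-147.6   52.5   -2.5] turn [-0.  -0.  -0.3]
shift [-147.6   52.5  127.5] turn [-0.  -0.  -0.3]
[8.28400181e+00 1.00204705e+01 9.47559293e+01 4.31182116e-03
 7.52470132e+01 6.56796273e+00]
```

```bash
python3 -m jog '[[[-148,52,-2],[0,0,0],0],[[-148,52,-2],[0,0,0],0],[[-148,52,-2],[0,0,0],0],[[-148,52,-2],[0,0,0],0],[[-148,52,-2],[0,0,0],0],[[-148,52,100],[0,0,0],0],[[-148,52,100],[0,0,0],0],[[-148,52,100],[0,0,0],0],[[-148,52,100],[0,0,0],0]]'
python3 - <<'E'
from h import *
go([.488,.029,.124],2)
im=vision.capture("wrist");cv2.imwrite("pics/w1.png",im[:,:,::-1])
print(proj("wrist",[.4875,.029,.143]),proj("wrist",[.6448,.1295,.227]))
E
```

```text
time_s: 1.85
position: [0.4842, 0.0318, 0.2332]
tcp_rot: [[-0.035, 0.999, -0.012], [0.999, 0.035, 0.002], [0.003, -0.012, -1.0]]
force: [0.7, -0.6, -0.5]
opening: 1.005
shift [ -3.2   5.  109.1] turn [-0.7 -0.1  0. ]
[282.676204   213.54699973] [618.6136191   72.22248794]
```

View pics/w1.png

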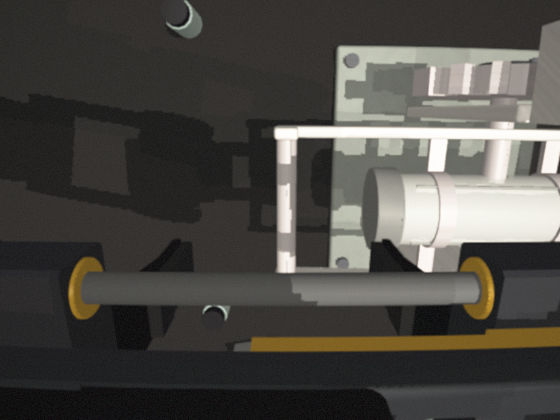

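The bar shows at u≈286 where I predicted 283, so it lies about 2 mm further in x. I'll descend and grip it.

```bash
python3 -m jog '[[[-3,7,30],[0,0,0],0],[[-3,7,60],[0,0,0],0],[[-3,7,85],[0,0,0],0],[[-3,7,100],[0,0,0],0],[[-3,7,109],[0,0,0],0],[[-3,7,109],[0,0,0],0.6],[[-3,7,109],[0,0,0],1],[[-3,7,109],[0,0,0],1],[[-3,7,109],[0,0,0],1],[[-3,7,109],[0,0,0],1],[[-3,7,109],[0,0,0],1]]'
python3 -c "
from h import *
s=bot.read_state();print(s['position'],s['opening']*87,s['force'])"
```

```text
time_s: 2.82
position: [0.496, 0.028, 0.1295]
tcp_rot: [[-0.035, 0.999, 0.002], [0.999, 0.035, -0.0], [-0.0, 0.002, -1.0]]
force: [-0.3, 0.6, 0.1]
opening: 0.633
[0.49603269 0.02802427 0.12951074] 55.03914121285188 [-0.26198973  0.64055647  0.06114645]
```

```bash
python3 -m jog '[[[0,-6,5],[0,0,0],0.5],[[0,-6,5],[0,0,0],0.5],[[0,-6,5],[0,0,0],0.85],[[0,-6,5],[0,0,0],1],[[0,-6,5],[0,0,0],1],[[0,-6,5],[0,0,0],1],[[0,-6,5],[0,0,0],1],[[0,-6,5],[0,0,0],1],[[0,-6,5],[0,0,0],1],[[0,-6,5],[0,0,0],1]]'
```

```text
time_s: 3.65
position: [0.487, 0.0278, 0.1233]
tcp_rot: [[-0.036, 0.999, -0.006], [0.999, 0.036, -0.0], [0.0, -0.006, -1.0]]
force: [-4.4, -2.4, 2.2]
opening: 0.15
```

```bash
python3 -m jog '[[[0,2,-10],[0,0,0],1],[[0,4,-20],[0,0,0],1],[[0,7,-31],[0,0,0],1],[[0,11,-40],[0,0,0],1],[[0,15,-50],[0,0,0],1],[[0,20,-59],[0,0,0],1],[[0,26,-68],[0,0,0],1],[[0,32,-77],[0,0,0],1],[[0,32,-77],[0,0,0],1],[[0,32,-77],[0,0,0],1]]'
python3 - <<'E'
from h import *
s=bot.read_state();print(s['position'],s['force'],s['opening'])
im=vision.capture("side")[:,:,::-1];im2=vision.capture("top")[:,:,::-1]
cv2.imwrite("pics/c3.png",np.hstack([cv2.resize(im[120:240,255:385],(440,406)),cv2.resize(im2[110:240,220:330],(344,406))]))
E
```

```text
time_s: 4.48
position: [0.513, 0.0287, 0.2002]
tcp_rot: [[-0.037, 0.999, -0.019], [0.999, 0.037, -0.001], [-0.0, -0.019, -1.0]]
force: [-14.8, -4.2, 12.4]
opening: 0.149
[0.51302785 0.02872382 0.20019447] [-14.83503143  -4.16973885  12.43105567] 0.14870449579188527
```

View pics/c3.png

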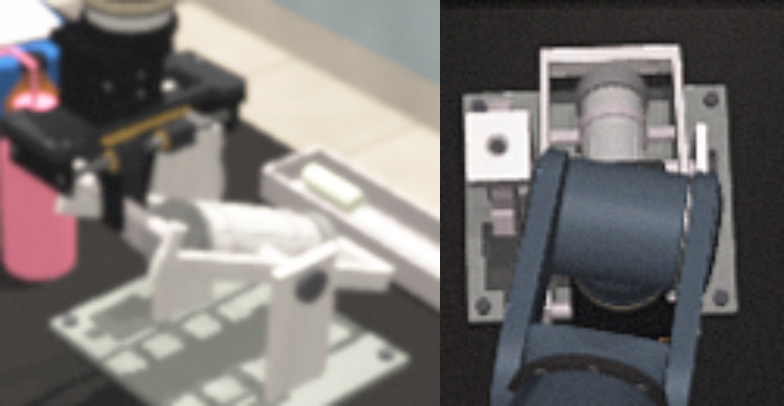

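The cradle is swung to about 28° (tool z gives t≈0.49 rad), which is safely between the first and middle notches. I'll release, rise and go to the pin.

```bash
python3 -m jog '[[[0,-4,0],[0,0,0],0.5],[[0,-4,0],[0,0,0],0.4],[[0,-4,0],[0,0,0],0.4],[[0,-4,0],[0,0,0],0.4],[[0,-4,-30],[0,0,0],0.4],[[0,-4,-70],[0,0,0],0.4],[[0,-4,-110],[0,0,0],0.4],[[0,-4,-110],[0,0,0],0.4]]'
python3 -c "
from h import *
go([.480,-.287,.28],12.6);go([.480,-.287,.22],12.6)"
```

```text
time_s: 5.25
position: [0.5235, 0.0283, 0.3188]
tcp_rot: [[-0.036, 0.999, 0.018], [0.999, 0.036, -0.002], [-0.003, 0.018, -1.0]]
force: [1.0, -1.2, 0.0]
opening: 0.583
shift [-313.4  -55.4   38.8] turn [  1.    0.3 -10.6]
shift [-313.3  -56.5   98.8] turn [  1.    0.3 -10.6]
```

```bash
python3 -m jog '[[[-313,-47,40],[0,0,-10.6],0.3],[[-313,-47,40],[0,0,-10.6],0.3],[[-313,-47,40],[0,0,-10.6],0.3],[[-313,-47,40],[0,0,-10.6],0.3],[[-313,-47,40],[0,0,-10.6],0.3],[[-313,-47,40],[0,0,-10.6],0.3],[[-313,-47,40],[0,0,-10.6],0.3],[[-313,-47,40],[0,0,-10.6],0.3],[[-313,-47,80],[0,0,-10.6],0.3],[[-313,-47,100],[0,0,-10.6],0.3],[[-313,-47,100],[0,0,-10.6],0.3],[[-313,-47,100],[0,0,-10.6],0.3]]'
python3 -m jog '[[[0,0,0],[0,0,0],0.3],[[0,0,0],[0,0,0],0.3],[[0,0,0],[0,0,0],0.3],[[0,0,0],[0,0,0],0.3]]'
python3 - <<'E'
from h import *
go([.480,-.287,.06],12.6)
print(proj("wrist",[.480,-.287,.092]))
im=vision.capture("wrist");cv2.imwrite("pics/w2.png",im[:,:,::-1])
go([.480,-.287,.06],12.6)
E
```

```text
time_s: 6.25
position: [0.4816, -0.2856, 0.2097]
tcp_rot: [[-0.218, 0.976, -0.001], [0.976, 0.218, 0.001], [0.002, -0.001, -1.0]]
force: [-0.7, -0.6, 0.6]
opening: 0.705
time_s: 6.58
position: [0.4825, -0.2858, 0.2121]
tcp_rot: [[-0.219, 0.976, 0.002], [0.976, 0.219, -0.002], [-0.003, 0.002, -1.0]]
force: [-0.4, -0.0, 0.6]
opening: 0.701
shift [ -0.3  -3.  152.1] turn [0.1 0.1 0.1]
[276.77177126 201.24014819]
shift [ -0.5  -2.7 151.8] turn [0.1 0.1 0.1]
```

View pics/w2.png

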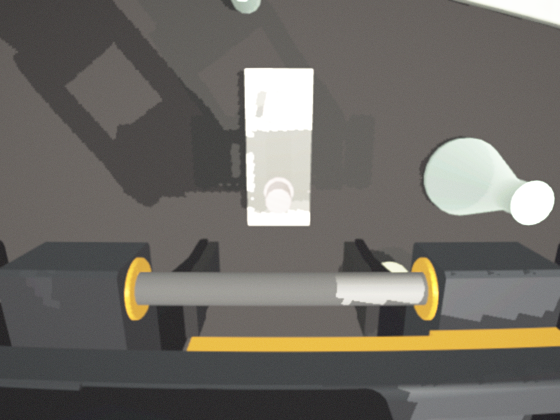

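The round head of the lock pin is at (278,201), within 1 px of the prediction. I'll descend and grip it.

```bash
python3 -m jog '[[[0,-2,40],[0,0,0],0.3],[[0,-2,80],[0,0,0],0.3],[[0,-2,115],[0,0,0],0.3],[[0,-2,138],[0,0,0],0.3],[[0,-2,150],[0,0,0],0.3],[[0,-2,150],[0,0,0],0.3],[[0,-2,150],[0,0,0],0.3],[[0,-2,150],[0,0,0],0.7],[[0,-2,150],[0,0,0],1],[[0,-2,150],[0,0,0],1],[[0,-2,150],[0,0,0],1],[[0,-2,150],[0,0,0],1]]'
python3 -m jog '[[[0,0,0],[0,0,0],1],[[0,0,0],[0,0,0],1],[[0,0,0],[0,0,0],1],[[0,0,-5],[0,0,0],1],[[0,0,-20],[0,0,0],1],[[0,0,-45],[0,0,0],1],[[0,0,-80],[0,0,0],1],[[0,0,-120],[0,0,0],1],[[0,0,-160],[0,0,0],1],[[0,0,-200],[0,0,0],1],[[0,0,-240],[0,0,0],1],[[0,0,-240],[0,0,0],1]]'
python3 -c "
from h import *
go([.643,.129,.35],2)"
```

```text
time_s: 7.63
position: [0.48, -0.2863, 0.0615]
tcp_rot: [[-0.219, 0.976, 0.001], [0.976, 0.219, -0.001], [-0.001, 0.001, -1.0]]
force: [-0.1, 0.7, -0.6]
opening: 0.407
time_s: 8.63
position: [0.4831, -0.289, 0.3097]
tcp_rot: [[-0.219, 0.976, 0.013], [0.976, 0.219, -0.012], [-0.014, 0.01, -1.0]]
force: [1.6, -0.8, -0.6]
opening: 0.239
shift [372.2 247.9 -43.1] turn [ 0.6  0.8 10.6]
```

```bash
python3 -m jog '[[[20,14,-38],[0,0,0],1],[[370,250,-38],[0,0,10.6],1],[[370,250,-38],[0,0,10.6],1],[[370,250,-38],[0,0,10.6],1],[[370,250,-38],[0,0,10.6],1],[[370,250,-38],[0,0,10.6],1],[[370,250,-38],[0,0,10.6],1],[[370,250,-38],[0,0,10.6],1],[[370,250,-38],[0,0,10.6],1],[[370,250,-38],[0,0,10.6],1],[[370,250,-38],[0,0,10.6],1],[[370,250,-38],[0,0,10.6],1]]'
python3 -c "
from h import *
go([.643,.129,.34],2)"
```

```text
time_s: 9.63
position: [0.6433, 0.1359, 0.3373]
tcp_rot: [[-0.041, 0.999, -0.0], [0.999, 0.041, 0.004], [0.004, -0.0, -1.0]]
force: [-0.5, -1.0, -0.2]
opening: 0.247
shift [-6.9 -0.6 -2.7] turn [-0.  -0.2  0.3]
```

```bash
python3 -m jog '[[[0,0,0],[0,0,0],1],[[0,0,0],[0,0,0],1],[[0,0,0],[0,0,0],1],[[0,0,0],[0,0,0],1],[[0,0,0],[0,0,0],1]]'
python3 - <<'E'
from h import *
go([.643,.129,.34],2)
s=bot.read_state();p=s["position"];R=s["tcp_rot"]
for d in(0,.0125,.0525):print("pin axis px",d,proj("wrist",p+R[:,2]*d))
print(proj("wrist",[.6448,.1295,.227]))
im=vision.capture("wrist")[:,:,::-1];sd=vision.capture("side")[:,:,::-1]
cv2.imwrite("pics/w3r.png",im);cv2.imwrite("pics/s3r.png",sd)
a=cv2.resize(im[120:330,170:390],(440,420));b=cv2.resize(sd[80:185,270:360],(360,420),interpolation=2)
cv2.imwrite("pics/w3.png",np.hstack([a,b]))
E
```

```text
time_s: 10.05
position: [0.6424, 0.128, 0.3388]
tcp_rot: [[-0.033, 0.999, -0.0], [0.999, 0.033, -0.0], [-0.0, -0.0, -1.0]]
force: [-0.5, -1.4, -1.8]
opening: 0.243
shift [ 1.   0.6 -1.2] turn [-0.   0.  -0.1]
pin axis px 0 [280.30876844 260.84867257]
pin axis px 0.0125 [280.33922584 251.18375618]
pin axis px 0.0525 [280.41515731 227.14052791]
[283.57804963 201.7537123 ]
```

View pics/w3.png

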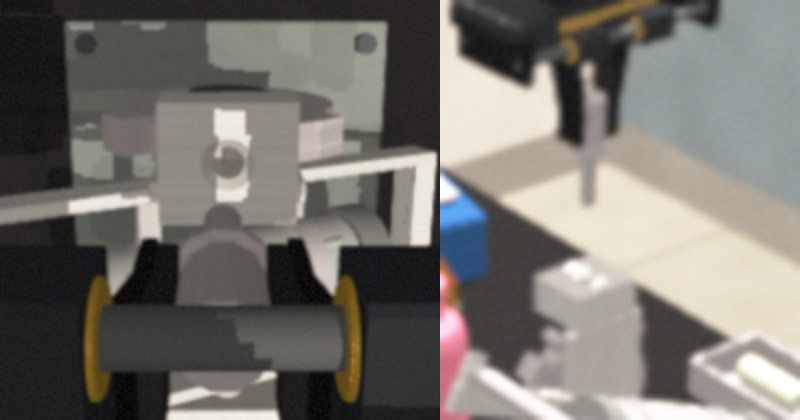

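The bore mouth is at wrist pixel (284,201.5) and the pin foot at (281,226.5). Both agree with the projections, so the offset to make up is about +2.4 mm in x and +1.6 mm in y.

```bash
python3 -m jog '[[[1.5,2.5,0],[0,0,0],1],[[1.5,2.5,20],[0,0,0],1],[[1.5,2.5,40],[0,0,0],1],[[1.5,2.5,50],[0,0,0],1],[[1.5,2.5,50],[0,0,0],1],[[1.5,2.5,50],[0,0,0],1],[[1.5,2.5,54],[0,0,0],1],[[1.5,2.5,57],[0,0,0],1],[[1.5,2.5,60],[0,0,0],1],[[1.5,2.5,63],[0,0,0],1],[[1.5,2.5,65],[0,0,0],1]]'
```

```text
time_s: 11.07
position: [0.645, 0.1311, 0.2737]
tcp_rot: [[-0.036, 0.999, -0.0], [0.999, 0.036, -0.001], [-0.001, -0.0, -1.0]]
force: [0.4, -1.1, -0.9]
opening: 0.245
```

```bash
python3 -m jog '[[[-1,0,0],[0,0,0],1],[[-1,0,2],[0,0,0],1],[[-1,0,4],[0,0,0],1],[[-1,0,6],[0,0,0],1],[[-1,0,8],[0,0,0],1],[[-1,0,10],[0,0,0],1],[[-1,0,10],[0,0,0],1]]'
```

```text
time_s: 11.65
position: [0.645, 0.1303, 0.263]
tcp_rot: [[-0.035, 0.999, -0.001], [0.999, 0.035, -0.0], [0.0, -0.001, -1.0]]
force: [0.6, 0.1, -1.2]
opening: 0.247
```

```bash
python3 -m jog '[[[0,0,3],[0,0,0],1],[[0,0,6],[0,0,0],1],[[0,0,9],[0,0,0],1],[[0,0,11],[0,0,0],1],[[0,0,13],[0,0,0],1],[[0,0,14],[0,0,0],1],[[0,0,15],[0,0,0],1],[[0,0,16],[0,0,0],1],[[0,0,16],[0,0,0],1]]'
```

```text
time_s: 12.4
position: [0.6452, 0.1302, 0.2475]
tcp_rot: [[-0.035, 0.999, -0.0], [0.999, 0.035, -0.0], [-0.0, -0.0, -1.0]]
force: [0.7, -1.1, -2.2]
opening: 0.244
```

```bash
python3 -m jog '[[[0,0,1],[0,0,0],1],[[0,0,2],[0,0,0],1],[[0,0,3],[0,0,0],1],[[0,0,3],[0,0,0],1]]'
```

```text
time_s: 12.73
position: [0.6453, 0.1303, 0.2463]
tcp_rot: [[-0.036, 0.999, 0.001], [0.999, 0.036, -0.0], [-0.0, 0.001, -1.0]]
force: [-2.6, -0.8, 5.6]
opening: 0.245
```

The pin stands on the rim: contact came at TCP z≈0.2465, as computed. I'll let go and return to the handle.

```bash
python3 -m jog '[[[0,0,2],[0,0,0],0.7],[[0,0,2],[0,0,0],0.4],[[0,0,2],[0,0,0],0.4],[[0,0,2],[0,0,0],0.4],[[0,0,-15],[0,0,0],0.4],[[0,0,-50],[0,0,0],0.4],[[0,0,-90],[0,0,0],0.4],[[-30,-40,-90],[0,0,0],0.4],[[-55,-75,-90],[0,0,0],0.4],[[-80,-110,-90],[0,0,0],0.4],[[-96,-136,-90],[0,0,0],0.4],[[-96,-136,-90],[0,0,0],0.4]]'
python3 -m jog '[[[0,0,0],[0,0,0],0.4],[[0,0,0],[0,0,0],0.4],[[0,0,0],[0,0,0],0.4],[[0,0,0],[0,0,0],0.4]]'
python3 - <<'E'
from h import *
go([.512,.0295,.2002],2)
print(proj("wrist",[.5127,.0295,.219]),proj("top",[.645,.1303,.238+.04]),proj("side",[.645,.1303,.238]),proj("side",[.645,.1303,.278]))
im=vision.capture("wrist")[:,:,::-1];sd=vision.capture("side")[:,:,::-1]
cv2.imwrite("pics/s4r.png",sd)
a=cv2.resize(im[80:300,170:560],(440,248));b=cv2.resize(sd[100:190,270:360],(360,360),interpolation=2)
L=np.zeros((360,440,3),np.uint8);L[:248]=a
cv2.imwrite("pics/w4.png",np.hstack([L,b]))
E
```

```text
time_s: 13.73
position: [0.505, 0.0273, 0.3335]
tcp_rot: [[-0.033, 0.999, -0.009], [0.999, 0.033, -0.001], [-0.001, -0.009, -1.0]]
force: [0.1, 1.3, -0.1]
opening: 0.598
time_s: 14.07
position: [0.5141, 0.0299, 0.3347]
tcp_rot: [[-0.036, 0.999, 0.001], [0.999, 0.036, 0.0], [-0.0, 0.001, -1.0]]
force: [0.4, 1.1, -0.4]
opening: 0.6
shift [ -0.3  -2.2 134.5] turn [0.1 0.  0.1]
[278.62097171 202.72673248] [236.12485592 150.83554267] [306.61645027 144.18124852] [306.9351737  131.86668232]
```

View pics/w4.png

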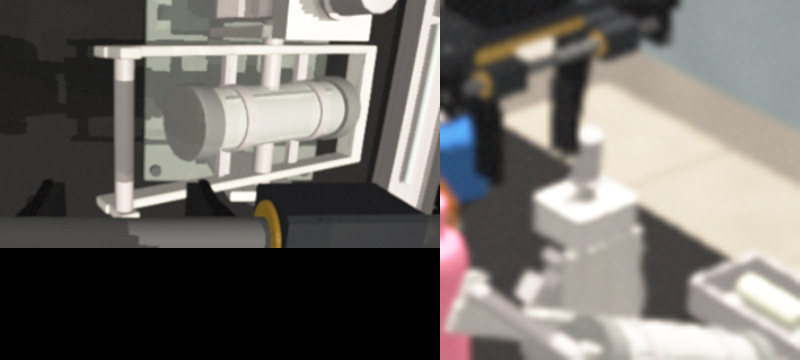

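The pin stands in the guide with its collar above the block, and the bar is at u≈278 as predicted. I'll descend and grip it.

```bash
python3 -m jog '[[[0,-2,40],[0,0,0],0.4],[[0,-2,80],[0,0,0],0.4],[[0,-2,110],[0,0,0],0.4],[[0,-2,127],[0,0,0],0.4],[[0,-2,134],[0,0,0],0.4],[[0,-2,134],[0,0,0],0.4],[[0,-2,134],[0,0,0],0.5],[[0,-2,134],[0,0,0],0.8],[[0,-2,134],[0,0,0],1],[[0,-2,134],[0,0,0],1],[[0,-2,134],[0,0,0],1],[[0,-2,134],[0,0,0],1]]'
python3 -m jog '[[[0,0,0],[0,0,0],1],[[0,0,0],[0,0,0],1],[[0,0,0],[0,0,0],1]]'
```

```text
time_s: 15.17
position: [0.511, 0.0294, 0.2013]
tcp_rot: [[-0.035, 0.999, 0.001], [0.999, 0.035, -0.0], [-0.0, 0.001, -1.0]]
force: [-0.3, 0.0, -0.0]
opening: 0.227
time_s: 15.42
position: [0.5131, 0.0294, 0.2013]
tcp_rot: [[-0.035, 0.999, 0.006], [0.999, 0.035, 0.0], [-0.0, 0.006, -1.0]]
force: [4.2, 0.6, -2.0]
opening: 0.153
```

```bash
python3 -m jog '[[[0,1,-1.3],[0,0,0],1],[[0,2,-2.6],[0,0,0],1],[[0,2.9,-3.9],[0,0,0],1],[[0,3.9,-5.2],[0,0,0],1],[[0,4.9,-6.5],[0,0,0],1],[[0,5.9,-7.7],[0,0,0],1],[[0,6.9,-9],[0,0,0],1],[[0,8,-10.2],[0,0,0],1],[[0,9,-11.4],[0,0,0],1],[[0,9,-11.4],[0,0,0],1]]'
```

```text
time_s: 16.25
position: [0.5201, 0.0296, 0.2114]
tcp_rot: [[-0.035, 0.999, -0.0], [0.999, 0.035, 0.0], [0.0, -0.0, -1.0]]
force: [6.4, -1.3, -11.8]
opening: 0.147
```

```bash
python3 -m jog '[[[0,2,0],[0,0,0],1],[[0,3.5,-0.4],[0,0,0],1],[[0,4.5,-1.6],[0,0,0],1],[[0,5.5,-2.8],[0,0,0],1],[[0,6.6,-4],[0,0,0],1],[[0,7.7,-5.1],[0,0,0],1],[[0,8.8,-6.3],[0,0,0],1],[[0,10,-7.4],[0,0,0],1],[[0,11.1,-8.5],[0,0,0],1],[[0,11.1,-8.5],[0,0,0],1]]'
python3 - <<'E'
from h import *
sd=vision.capture("side");cv2.imwrite("pics/s5r.png",sd[:,:,::-1])
a=cv2.cvtColor(cv2.imread("pics/s4r.png"),6)[120:150,298:316].astype(int);b=cv2.cvtColor(sd,7)[120:150,298:316].astype(int)
print(abs(a-b).mean()); print(a[:,9]);print(b[:,9])
E
```

```text
time_s: 17.08
position: [0.5277, 0.03, 0.2208]
tcp_rot: [[-0.036, 0.999, -0.007], [0.999, 0.036, -0.001], [-0.0, -0.007, -1.0]]
force: [-7.3, -1.8, 0.9]
opening: 0.15
96.24814814814815
[143 167 199 217 222 226 229 228 227 228 232 243 252 254 252 231 174 148
 148 151 149 150 150 150 158 187 209 175 156 165]
[ 35  27  30  32  31  39  67  88  79  61  58  54  47  76 138 176 139  97
  69  59  58  56  50  48  69 101 109  95  81  84]
```

```bash
python3 -m jog '[[[0,0.4,-1.6],[0,0,0],1],[[0,1.3,-2.5],[0,0,0],1],[[0,2.2,-3.4],[0,0,0],1],[[0,3.1,-4.3],[0,0,0],1],[[0,4,-5.1],[0,0,0],1],[[0,4.8,-6],[0,0,0],1],[[0,4.8,-6],[0,0,0],1]]'
python3 - <<'E'
from h import *
sd=vision.capture("side")[:,:,::-1];t=vision.capture("top")[:,:,::-1]
cv2.imwrite("pics/w5.png",np.hstack([cv2.resize(sd[100:200,260:360],(400,400),interpolation=2),cv2.resize(t[110:210,210:310],(400,400),interpolation=2)]))
E
```

```text
time_s: 17.72
position: [0.5332, 0.0302, 0.227]
tcp_rot: [[-0.036, 0.999, -0.005], [0.999, 0.036, -0.001], [-0.0, -0.005, -1.0]]
force: [-5.5, -2.1, 0.5]
opening: 0.154
```

View pics/w5.png

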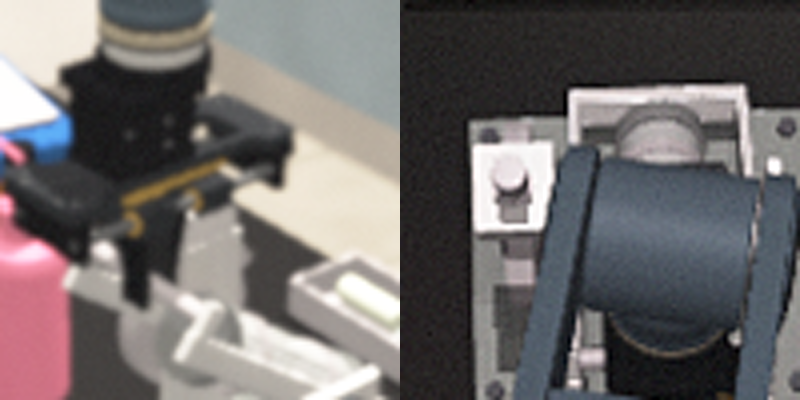

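```bash
cat >> h.py <<'E'
def head():
    t=cv2.cvtColor(vision.capture("top"),7)
    w=t[140:170,224:250]; np.save("/tmp/w.npy",w); return w
E
python3 - <<'E'
from h import *
for z in(.278,.267):print(proj("top",[.645,.1303,z]))
w=head();print(w[4:26,3:24])
E
```

```text
[236.12485592 150.83554267]
[236.44389274 152.02546107]
[[100 152 127  92  75  75  79  76 136 172 176 171 175 179 180 124 119 139
  130 135 134]
 [ 99 144 143 113  91  99  88  99 168 201 204 202 204 207 202 167 188 209
  213 206 196]
 [ 91 195 240 231 224 228 227 228 242 245 238 241 239 243 244 239 243 247
  247 249 236]
 [ 80 235 255 253 250 253 251 250 248 247 248 248 246 247 247 247 247 247
  247 250 245]
 [ 78 231 251 245 244 244 242 244 238 235 237 239 243 246 244 246 245 243
  244 247 242]
 [ 79 229 252 244 242 242 236 230 232 227 227 230 230 241 245 245 245 244
  244 248 244]
 [ 77 230 252 244 244 244 230 221 228 229 229 230 227 232 243 245 243 245
  244 249 244]
 [ 63 228 253 246 245 243 229 221 227 227 230 233 232 230 238 246 243 243
  244 248 243]
 [ 50 224 252 244 244 231 218 227 227 229 231 232 230 233 216 238 246 244
  245 245 255]
 [ 52 228 252 245 245 226 214 227 226 230 230 232 235 239 165 225 248 244
  244 246 255]
 [ 52 229 253 246 247 219 205 227 230 229 230 232 241 218 111 214 249 245
  244 247 255]
 [ 49 213 250 245 247 235 183 210 235 233 236 245 251 176  46 207
[... 214 characters left out ...]
0 245 246 248 231 142  68  58  61  60  57  78 111 162 244 248
  248 255 182]
 [ 41 205 248 244 244 246 199 114  98  98  88  84  89 118 126 135 237 248
  250 252 151]
 [ 38 206 250 245 244 249 196 106 107 108 105  91 108 116 113 129 236 249
  253 227 108]
 [ 37 205 249 245 245 249 243 189 117 120 123 120 127 132 136 224 249 247
  254 198  73]
 [ 27 201 250 245 242 247 254 212 133 139 145 144 145 147 145 244 249 248
  255 192  65]
 [ 29 202 252 247 243 245 253 207 136 148 150 153 152 149 137 242 249 247
  255 184  42]
 [ 26 209 252 244 243 246 251 203 126 143 152 150 149 148 139 242 249 249
  252 146  46]
 [ 22 188 248 246 246 245 248 245 184 131 142 139 136 133 131 238 252 253
  248 133  56]]
```

```bash
python3 -m jog '[[[0,0.8,-0.9],[0,0,0],1],[[0,1.6,-1.7],[0,0,0],1],[[0,2.5,-2.6],[0,0,0],1],[[0,3.4,-3.4],[0,0,0],1],[[0,3.4,-3.4],[0,0,0],1],[[0,3.4,-3.4],[0,0,0],1]]'
python3 - <<'E'
from h import *
o=np.load("/tmp/w.npy").astype(int);w=head().astype(int);print(abs(w-o)[2:20,3:16].mean());print(w[4:20,12],o[4:20,12])
s=bot.read_state();print(s['position'],s['force'])
E
```

```text
time_s: 18.37
position: [0.5365, 0.0302, 0.2304]
tcp_rot: [[-0.036, 0.999, -0.005], [0.999, 0.036, -0.001], [-0.0, -0.005, -1.0]]
force: [-6.4, -2.1, 1.8]
opening: 0.145
1.9700854700854702
[169 198 243 247 235 227 231 229 228 229 229 235 221 133  55  97] [172 201 245 247 235 227 229 227 229 230 229 233 219 130  58  98]
[0.53651595 0.03026285 0.23041776] [-6.88599001 -2.68648882  1.71501123]
```

```bash
python3 -m jog '[[[0,0.9,-0.9],[0,0,0],1],[[0,1.8,-1.7],[0,0,0],1],[[0,2.7,-2.5],[0,0,0],1],[[0,3.6,-3.3],[0,0,0],1],[[0,3.6,-3.3],[0,0,0],1],[[0,3.6,-3.3],[0,0,0],1]]'
cat > chk.py <<'E'
from h import *
o=np.load("/tmp/w.npy").astype(int);w=head().astype(int);print(abs(w-o)[2:20,3:16].mean());print(w[4:20,12],o[4:20,12])
s=bot.read_state();print(s['position'],s['force'])
E
python3 chk.py
```

```text
time_s: 18.92
position: [0.5401, 0.0304, 0.2339]
tcp_rot: [[-0.036, 0.999, -0.005], [0.999, 0.036, -0.001], [-0.001, -0.005, -1.0]]
force: [-7.3, -2.6, 3.3]
opening: 0.149
7.282051282051282
[167 204 245 248 236 225 220 223 223 228 230 236 154  60  68  88] [169 198 243 247 235 227 231 229 228 229 229 235 221 133  55  97]
[0.5400482  0.030402   0.23393788] [-5.77971632 -2.95515586  2.44832142]
```

```bash
python3 -m jog '[[[0,0.6,-0.5],[0,0,0],1],[[0,1.2,-1],[0,0,0],1],[[0,1.9,-1.5],[0,0,0],1],[[0,1.9,-1.5],[0,0,0],1],[[0,1.9,-1.5],[0,0,0],1]]'
python3 chk.py
```

```text
time_s: 19.38
position: [0.5416, 0.0305, 0.2354]
tcp_rot: [[-0.036, 0.999, -0.006], [0.999, 0.036, -0.001], [-0.001, -0.006, -1.0]]
force: [-7.6, -2.8, 1.9]
opening: 0.15
3.2606837606837606
[168 208 243 247 235 220 225 222 225 227 230 243 168  68  63  80] [167 204 245 248 236 225 220 223 223 228 230 236 154  60  68  88]
[0.54162548 0.03045982 0.23538836] [-7.53711749 -2.68307913  2.10097349]
```

```bash
python3 -m jog '[[[0,0.6,-0.6],[0,0,0],1],[[0,1.2,-1.2],[0,0,0],1],[[0,1.9,-1.7],[0,0,0],1],[[0,2.5,-2.2],[0,0,0],1],[[0,2.5,-2.2],[0,0,0],1],[[0,2.5,-2.2],[0,0,0],1]]'
python3 chk.py
```

```text
time_s: 19.93
position: [0.5441, 0.0305, 0.2376]
tcp_rot: [[-0.036, 0.999, -0.006], [0.999, 0.036, -0.001], [-0.001, -0.006, -1.0]]
force: [-7.6, -2.8, 2.4]
opening: 0.149
3.1923076923076925
[170 207 245 248 233 219 225 225 227 229 228 241 187  83  68  78] [168 208 243 247 235 220 225 222 225 227 230 243 168  68  63  80]
[0.54410219 0.03050669 0.23760087] [-6.61619519 -2.49115734  2.7408785 ]
```

```bash
python3 -m jog '[[[0,0.7,-0.5],[0,0,0],1],[[0,1.4,-1],[0,0,0],1],[[0,2,-1.5],[0,0,0],1],[[0,2.6,-2],[0,0,0],1],[[0,2.6,-2],[0,0,0],1],[[0,2.6,-2],[0,0,0],1]]'
python3 chk.py
```

```text
time_s: 20.48
position: [0.5464, 0.0306, 0.2396]
tcp_rot: [[-0.036, 0.999, -0.007], [0.999, 0.036, -0.001], [-0.001, -0.007, -1.0]]
force: [-7.9, -2.5, 2.6]
opening: 0.147
4.1581196581196584
[168 212 244 248 243 217 210 231 225 229 232 236 214 119  62  82] [170 207 245 248 233 219 225 225 227 229 228 241 187  83  68  78]
[0.54635306 0.03060881 0.23961123] [-8.5885201  -2.30821627  2.77258365]
```

```bash
python3 -m jog '[[[0,0.7,-0.5],[0,0,0],1],[[0,1.4,-1],[0,0,0],1],[[0,2,-1.5],[0,0,0],1],[[0,2.6,-2],[0,0,0],1],[[0,2.6,-2],[0,0,0],1],[[0,2.6,-2],[0,0,0],1]]'
python3 chk.py
```

```text
time_s: 21.03
position: [0.5475, 0.0307, 0.2406]
tcp_rot: [[-0.036, 0.999, -0.011], [0.999, 0.036, -0.001], [-0.0, -0.011, -1.0]]
force: [-10.0, -4.0, 0.2]
opening: 0.151
3.4316239316239314
[173 211 243 247 241 232 227 225 229 228 231 233 231 146  55  81] [168 212 244 248 243 217 210 231 225 229 232 236 214 119  62  82]
[0.54752601 0.0306466  0.24059379] [-9.52776043 -3.10862355  0.17632705]
```

```bash
python3 -m jog '[[[0,0.8,-0.7],[0,0,0],1],[[0,1.6,-1.3],[0,0,0],1],[[0,2.4,-1.8],[0,0,0],1],[[0,2.4,-1.8],[0,0,0],1],[[0,2.4,-1.8],[0,0,0],1]]'
python3 chk.py
```

```text
time_s: 21.5
position: [0.5483, 0.0307, 0.2413]
tcp_rot: [[-0.036, 0.999, -0.015], [0.999, 0.036, -0.001], [-0.0, -0.015, -1.0]]
force: [-10.9, -4.2, -3.3]
opening: 0.146
2.700854700854701
[173 205 244 247 237 231 229 228 227 228 230 234 232 150  56  80] [173 211 243 247 241 232 227 225 229 228 231 233 231 146  55  81]
[0.54826944 0.03068048 0.24129261] [-11.80985011  -3.26721438  -2.11271616]
```

Forward motion is blocked and tangential force is rising, so the pin's foot is in the notch. I'll ease back into the play, let go, rise and inspect.

```bash
python3 -m jog '[[[0,-1.3,1],[0,0,0],1],[[0,-2.6,2],[0,0,0],1],[[0,-3.9,3],[0,0,0],1],[[0,-5.2,4],[0,0,0],1],[[0,-6,4.6],[0,0,0],1],[[0,-6,4.6],[0,0,0],1],[[0,-6,4.6],[0,0,0],1]]'
python3 chk.py
python3 -m jog '[[[0,0,0],[0,0,0],0.6],[[0,0,0],[0,0,0],0.4],[[0,0,0],[0,0,0],0.4],[[0,0,0],[0,0,0],0.4],[[0,0,0],[0,0,0],0.4],[[0,0,-30],[0,0,0],0.4],[[0,0,-70],[0,0,0],0.4],[[0,-40,-110],[0,0,0],0.4],[[0,-80,-110],[0,0,0],0.4],[[0,-110,-110],[0,0,0],0.4],[[0,-110,-110],[0,0,0],0.4]]'
python3 - <<'E'
from h import *
for z in(.227,.231,.267,.278):print(z,proj("side",[.645,.1303,z]))
sd=vision.capture("side")[:,:,::-1];t=vision.capture("top")[:,:,::-1]
cv2.imwrite("pics/s6r.png",sd);cv2.imwrite("pics/t6r.png",t)
cv2.imwrite("pics/w6.png",np.hstack([cv2.resize(sd[115:215,260:360],(400,400),interpolation=2),cv2.resize(sd[125:165,285:325],(400,400),interpolation=2)]))
E
```

```text
time_s: 22.13
position: [0.5469, 0.0306, 0.2401]
tcp_rot: [[-0.036, 0.999, -0.002], [0.999, 0.036, -0.001], [-0.001, -0.002, -1.0]]
force: [-7.3, -2.4, 7.2]
opening: 0.151
3.6709401709401708
[171 209 243 248 242 233 225 228 227 230 228 236 221 125  59  74] [173 205 244 247 237 231 229 228 227 228 230 234 232 150  56  80]
[0.54696529 0.0306019  0.24010284] [-7.18988278 -2.15820954  6.77598238]
time_s: 23.1
position: [0.4306, 0.0283, 0.348]
tcp_rot: [[-0.036, 0.999, -0.007], [0.999, 0.036, 0.001], [0.001, -0.007, -1.0]]
force: [-0.4, 0.5, -1.2]
opening: 0.597
0.227 [306.53086107 147.49705728]
0.231 [306.561884   146.29476161]
0.267 [306.84633001 135.29413417]
0.278 [306.9351737  131.86668232]
```

View pics/w6.png

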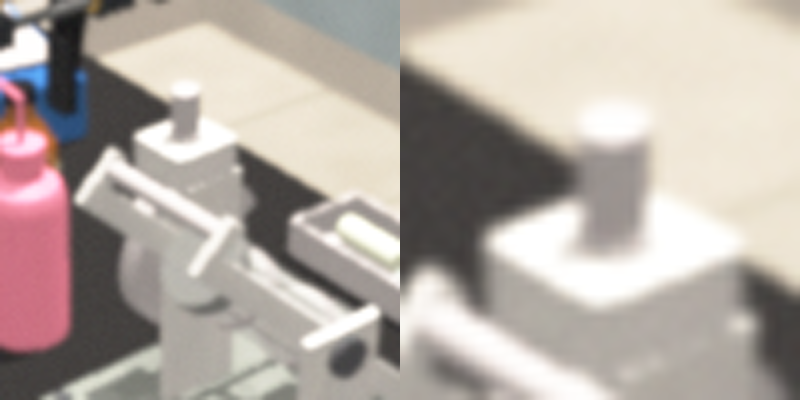

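The pin now sits with its collar on the block: head top at about (306.4,137), against about (308,133.3) when standing. A drop of 3.4 px was expected. I'll check that numerically, then check the rest of the scene for changes.

```bash
python3 - <<'E'
from h import *
for f in("s4r","s6r"):
    g=cv2.imread(f"pics/{f}.png",0).astype(int);print(f,g[126:152,307])
a=cv2.GaussianBlur(cv2.imread("pics/top0.png",0),(3,3),0);b=cv2.GaussianBlur(cv2.imread("pics/t6r.png",0),(3,3),0)
d=(cv2.absdiff(a,b)>45).astype(np.uint8)
n,l,st,c=cv2.connectedComponentsWithStats(d)
print([tuple(s[:5]) for s in st[1:] if s[4]>12])
a=cv2.imread("pics/side0.png",0);b=cv2.imread("pics/s6r.png",0)
d=(cv2.absdiff(a,b)>45).astype(np.uint8);n,l,st,c=cv2.connectedComponentsWithStats(d)
print([tuple(s[:5]) for s in st[1:] if s[4]>12])
cv2.imwrite("pics/f.png",np.hstack([cv2.resize(cv2.imread("pics/t6r.png"),(400,300)),cv2.resize(cv2.imread("pics/s6r.png"),(400,300))]))
E
```

```text
s4r [228 227 227 228 231 242 252 253 252 230 173 148 148 150 148 149 149 150
 158 187 208 175 155 164 215 252]
s6r [233 231 231 229 229 231 230 232 236 247 253 253 247 199 155 149 150 149
 149 148 150 152 163 185 217 248]
[(np.int32(250), np.int32(113), np.int32(50), np.int32(44), np.int32(885)), (np.int32(264), np.int32(123), np.int32(22), np.int32(14), np.int32(184)), (np.int32(255), np.int32(146), np.int32(10), np.int32(6), np.int32(52)), (np.int32(234), np.int32(154), np.int32(9), np.int32(11), np.int32(73)), (np.int32(228), np.int32(165), np.int32(86), np.int32(129), np.int32(2820)), (np.int32(288), np.int32(169), np.int32(6), np.int32(4), np.int32(18)), (np.int32(237), np.int32(180), np.int32(7), np.int32(4), np.int32(24)), (np.int32(301), np.int32(180), np.int32(3), np.int32(13), np.int32(22)), (np.int32(237), np.int32(186), np.int32(8), np.int32(3), np.int32(21)), (np.int32(287), np.int32(201), np.int32(7), np.int32(6), np.int32(34)), (np.int32(242), np.int32(204), np.int32(9), np.int32(8), np.int32(34)), (np.int32(258), np.int32(210), np.int32(40), np.int32(9), np.int32(267)
[... 3706 characters left out ...]
nt32(33), np.int32(27), np.int32(518)), (np.int32(78), np.int32(234), np.int32(40), np.int32(18), np.int32(229)), (np.int32(86), np.int32(248), np.int32(29), np.int32(15), np.int32(113)), (np.int32(136), np.int32(256), np.int32(5), np.int32(9), np.int32(28)), (np.int32(80), np.int32(268), np.int32(58), np.int32(23), np.int32(357)), (np.int32(357), np.int32(282), np.int32(10), np.int32(14), np.int32(109)), (np.int32(353), np.int32(296), np.int32(7), np.int32(6), np.int32(21)), (np.int32(153), np.int32(300), np.int32(7), np.int32(4), np.int32(19)), (np.int32(130), np.int32(343), np.int32(18), np.int32(16), np.int32(145)), (np.int32(103), np.int32(359), np.int32(26), np.int32(6), np.int32(81))]
```

View pics/f.png

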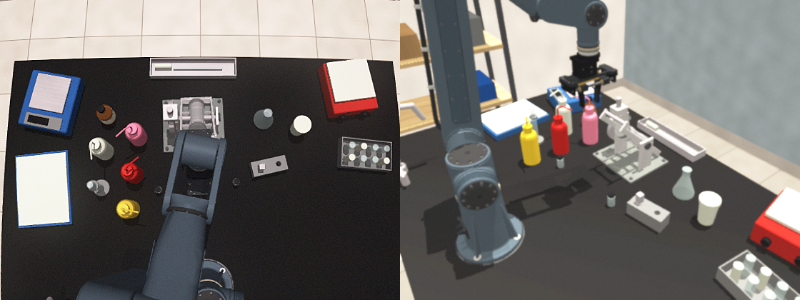

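The head edge moved down about 3.5 px, where the full 11 mm drop predicts 3.4, so the pin is fully home. Nothing differs in the images except the arm, its shadows, the cradle and the lock pin. I'll hand in.

```bash
python3 -m jog '[[[0,0,0],[0,0,0],0.4],[[0,0,0],[0,0,0],0.4],[[0,0,0],[0,0,0],0.4]]' && python3 -c "
from rig import bot
print(bot.hand_in())"
```

```text
time_s: 23.45
position: [0.4401, 0.0267, 0.348]
tcp_rot: [[-0.036, 0.999, 0.0], [0.999, 0.036, 0.0], [0.0, 0.0, -1.0]]
force: [0.2, 0.5, 0.3]
opening: 0.602
the job is handed in; nothing more can be done
None
```

The cradle is locked in its middle notch with the round-headed pin, and the job was handed in at 23.5 s with the arm clear of everything.

**What I did:** I raised the cradle to a point between the first and middle notches. I then stood the lock pin in the guide on the rim, regripped the handle and swung slowly until the pin caught and the cradle was blocked. After that I eased back into the play, released the bar and withdrew.

**Last checks:**
- **Pin home:** in the side view the head sits about 3.5 px lower than when it stood on the rim; the full 11 mm drop predicts 3.4 px. The collar shows resting on the block.
- **Other objects:** comparing the first and last pictures, only the arm and its shadows, the cradle and the lock pin had changed. The square pin, bottles and glassware show no change.

**Where checks disagreed:**
- **Tilt:** the height and the horizontal position of the tool gave angles about 0.08 rad apart, probably because the bar sat lower in the pads than assumed. My best estimate at the lock is about 42 degrees, with no direct angle measurement. That rules out the 20 and 60 degree notches.
- **Moment of the drop:** the top view during the swing was ambiguous because the pin leans in its bore. I confirmed the drop from the cradle being blocked and from the side view afterwards.

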